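Snug a pump cover down in star order

ROBOT

A 7-joint arm with a two-finger parallel gripper is mounted at the origin on a cart in front of the work surface, level with it; the furniture and walls round the work are solid. World frame = base frame: x ahead of the robot, y to its left, z up, the work surface at z = 0. Lengths are in m, angles in rad, forces in N, time in s.
With the tool pointing down it reaches from about 0.4 to 0.9 m from the base axis. Payload 5.5 kg.
Tool frame: the origin (TCP) lies midway between the tips of the shut fingers; the grasp point (between the pads) lies 19 mm behind it; z points along the fingers, y is the line along which they close (so a half turn about z gives the same grasp; the last joint's range is limited). The gripper opens to 92 mm and grips with 3 to 60 N. Pads are 19 mm wide; open, the fingers measure 130 mm over their backs; the gripper's body (75 mm by 190 mm) begins 47 mm behind the grasp point.
Start: joints at [-0.875, 0.501, -0.427, 1.55, 0.221, 1.138, -0.21], TCP at [0.273, 0.59, 0.206] pointing down, gripper open.
Joint ranges: [-2.88, 2.88], [-0.31, 2.03], [-1.54, 1.56], [0.2, 2.42], [-1.41, 4.55], [0.19, 2.02], [-2.57, 2.57]. Speed limits (rad/s): [2.57, 2.57, 3.14, 3.14, 3.14, 3.14, 3.14].

INTERFACE

Orientations are given as a unit quaternion [w, x, y, z].
In Python, from workcell import r gives the robot as it stands. The module is installed in compiled form; this text tells all that it offers.
- The arm moves only by the tool step_arm, never from a script. Its arguments are lists of equal length, an entry for each row: "delta_pos": the shift along the tool's x, y, z in mm, a list of three; "twist": the turn about the tool's z in degrees; "hand": the closure, from 0 (fully open) to 1 (shut). In form: {"delta_pos": [[x, y, z], ...], "twist": [twist, ...], "hand": [hand, ...]}. A call has exactly 10 rows; each row is the pose to reach, as a shift and turn from the pose commanded when the call began, along the tool's axes at that moment; what a row does not reach only later rows make up. A row lasts 1/8 s, in which the tool goes at most 62.5 mm and 10.7 degrees, less where a joint would pass 70% of its speed; a pose out of reach is approached as far as the arm can. A call with a gripper value outside its range is refused whole. The fingers move at their own pace and stop on an object; the grip force is fixed at half the most. Time passes only in rows, so rows that repeat a pose let the fingers close, or fill a call up. It gives the time, the measured TCP pose, the force, the opening and the grip force at its end, in the units of the state.
- r.sense(): the state, without advancing time (a new reading comes with each control period).
- r.snapshot(name): name is "side" or "top" or "wrist"; returns a dict with "frame" (400x640x3 uint8, red, green, blue), "depth" (400x640 float32, m along the optical axis (not along the pixel's ray), 0 where there is no reading), "K" (3x3 intrinsics, pixels), "D" ([k1, k2, p1, p2, k3] as OpenCV has them; the pictures are not rectified), "R" (3x3) and "t" (3): a world point X has camera coordinates R X + t. Camera axes: x right, y down, z forward; pixel columns grow to the right and rows downward; lengths in m; the calibration is good to about 2 mm. A picture is of the moment at which its call begins.
- r.sign_off(): hands the job in; it is judged then, once.
The state is a dict: "time": time; "q": joint angles; "dq": joint speeds; "joint_torque": joint torques, N m; "tool_pos": TCP position; "tcp_rot": TCP orientation; "force": force on the tool from outside, world axes, zero at the start; "wrist_torque": the same for the moment, N m; "finger_gap": opening from 0.0 (shut) to 1.0 (fully open); "gripper_force": force on a finger pad.
Only numpy, scipy, OpenCV 4.12 (cv2) and the standard library are available. Lean on these libraries where they do the work, as an engineer would, in place of code of your own. Each camera call takes 0.05 s, during which the arm holds its last target. There are 200 camera calls.

TASK

The round aluminium cover of the blue pump stands proud on four push-down star knobs; seat it evenly. Push the knobs down in star order, going from each knob to the one diagonally opposite and then to the other pair: first one round pushing each about half-way (roughly 18 mm), then a second round, again in star order, pushing each fully home. Never let one knob get more than about 25 mm lower than another, and leave the cover snug with all four knobs home.

Things in the scene. Friction and masses are not known exactly. Their poses are not given: they have to be found in the camera images.
- knob_a_top (a point): middle of the top of black five-lobed push-down star knob A (40 mm across, 32 mm high), diagonally opposite knob C; z up. Pushed, not turned: it slides straight down 36 mm and pushes the sprung cover down. Top 130 mm above the worktop when right up (starts 0 to 4 mm below that), about 112 mm half-way, 94 mm fully home. 8 to 12 N from above moves it; it stays where left; firm stop at home.
- knob_b_top (a point): middle of the top of black five-lobed push-down star knob B (40 mm across, 32 mm high), diagonally opposite knob D; z up. Same heights, travel and force as knob A. The four knobs stand on a circle of 70 mm radius round the middle of the round aluminium cover (184 mm across) of a blue pump fixed to the worktop, in the order A, B, C, D anticlockwise from above, neighbours 99 mm apart.
- knob_c_top (a point): middle of the top of black five-lobed push-down star knob C (40 mm across, 32 mm high), diagonally opposite knob A; z up. Same heights, travel and force as knob A. The cover between the knobs has a low boss with a brass plug, which stays below the tops of the knobs (at most 109 mm above the worktop).
- knob_d_top (a point): middle of the top of black five-lobed push-down star knob D (40 mm across, 32 mm high), diagonally opposite knob B; z up. Same heights, travel and force as knob A. A knob of the same kind lying loose on the worktop is a spare and no part of the job.
Not all that is in view belongs to the job. Of the things that look like the part that bears knob_a_top, the larger one is meant.

How it is judged:
On the way, in this order (a step that is already met when the one before it is completed fails the run):
1. first round: one diagonal pair of knobs is pushed down more than 10 mm while the other pair is still less than 10 mm down (((height (world z) of each of knob_a_top, knob_c_top below 0.12 m and height (world z) of each of knob_b_top, knob_d_top above 0.12 m) or (height (world z) of each of knob_b_top, knob_d_top below 0.12 m and height (world z) of each of knob_a_top, knob_c_top above 0.12 m))), for 0.1 s.
2. all four knobs are more than 10 mm down, none of them yet home (each less than 30 mm down) (height (world z) of knob_a_top between 0.1 and 0.12 m and height (world z) of knob_b_top between 0.1 and 0.12 m and height (world z) of knob_c_top between 0.1 and 0.12 m and height (world z) of knob_d_top between 0.1 and 0.12 m), for 0.1 s.
3. second round: one diagonal pair is home (more than 31 mm down) while the other pair is less than 30 mm down (((height (world z) of each of knob_a_top, knob_c_top below 0.099 m and height (world z) of each of knob_b_top, knob_d_top above 0.1 m) or (height (world z) of each of knob_b_top, knob_d_top below 0.099 m and height (world z) of each of knob_a_top, knob_c_top above 0.1 m))), for 0.1 s.
At the end, for the whole second after the job is handed in: All four knobs are home: each knob's top is less than 99 mm above the worktop (within 5 mm of its stop at 94 mm), so the cover sits flat on its gasket (height (world z) of each of knob_a_top, knob_b_top, knob_c_top, knob_d_top below 0.099 m); the robot touches nothing.
It fails at once if one knob is more than 25 mm lower than another (the cover is cocked) (z of any of knob_a_top, knob_c_top, knob_d_top in the frame of knob_b_top above 0.025 m or z of any of knob_a_top, knob_b_top, knob_d_top in the frame of knob_c_top above 0.025 m or z of any of knob_a_top, knob_b_top, knob_c_top in the frame of knob_d_top above 0.025 m or z of any of knob_b_top, knob_c_top, knob_d_top in the frame of knob_a_top above 0.025 m).
It also fails if it takes over 61 s, if anything falls off the work surface, if the arm or the gripper's body presses on something with over 40 N, if the wrist force passes 120 N, or if a joint passes its speed limit or range.

## Working session

There is one attempt and no reset: what is moved stays moved. The work goes in short steps, Python scripts to look and compute and a tool call to move; the robot and the scene stay as the last step left them, time stands still between calls to the robot, and variables do not carry over. Pictures are saved under pics/ and viewed, at most 10 in all, crops included, and the job is handed in when it is done.

Besides the shell and the picture viewer there is one more tool, called by a JSON object that holds its "fn" and its "kwargs". step_arm: Moves the arm, as the interface text tells. Its arguments: {"type":"object","properties":{"delta_pos":{"type":"array"},"twist":{"type":"array"},"hand":{"type":"array"}},"required":["delta_pos","twist","hand"]}

```bash
mkdir -p pics; python3 - <<'E'
from workcell import r
import cv2,pickle
s=r.sense();print(s['time'],s['tool_pos'],s['tcp_rot'],s['force'])
d={n:r.snapshot(n) for n in("top","side")}
pickle.dump(d,open('d.pkl','wb'))
for n in d: cv2.imwrite(f'pics/{n}1.png',d[n]['frame'][:,:,::-1]);print(n,d[n]['R'],d[n]['t'])
E
```

```text
0.0 [0.27234491 0.58936105 0.20476585] [-2.36966996e-04  2.14691392e-01  9.76681443e-01 -9.53045258e-04] [ 0.31506043 -0.1327431   0.11637492]
top [[ 0.01513384 -0.99979466 -0.01347633]
 [-0.99889382 -0.01451734 -0.04472574]
 [ 0.04452092  0.0141383  -0.9989084 ]] [0.03374232 0.51222543 0.91286673]
side [[ 0.908335   -0.41812263  0.0100499 ]
 [-0.2697177  -0.6039647  -0.749986  ]
 [ 0.3196559   0.6785279  -0.66137735]] [-0.44421217  0.2507096   0.72242529]
```

View pics/top1.png

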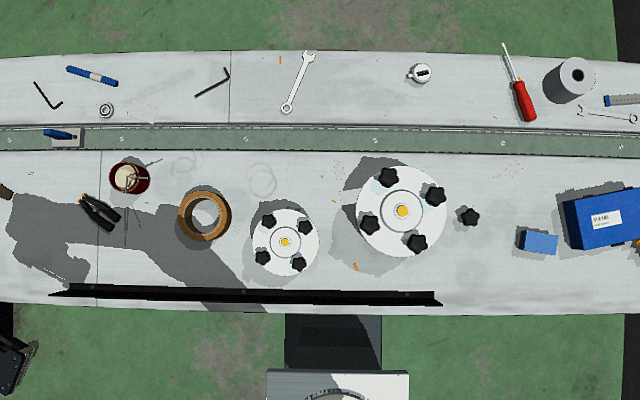

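View pics/side1.png

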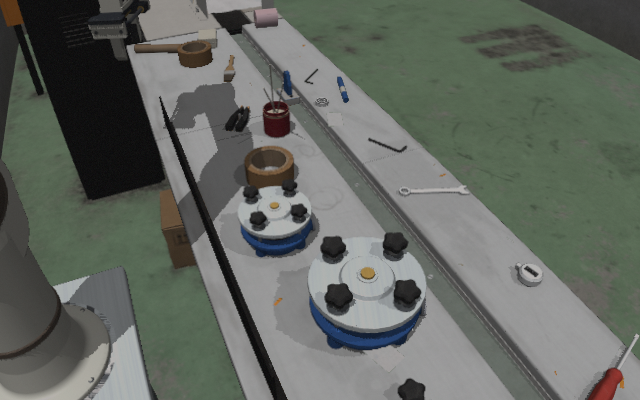

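The top view shows the larger pump at about (402,211), with its knobs at (388,177), (434,194), (417,242) and (369,224). The smaller pump at (284,242) and the loose knob at (469,216) are decoys. The side view agrees.

```bash
cat > h.py <<'E'
import cv2,numpy as np
def ray(d,uv,z):
    p=cv2.undistortPoints(np.array([[uv]],float),np.array(d['K']),np.array(d['D']))[0,0]
    R=np.array(d['R']);c=-R.T@np.array(d['t']);v=R.T@np.array([*p,1]);return c+v*(z-c[2])/v[2]
def zat(d,uv):
    p=cv2.undistortPoints(np.array([[uv]],float),np.array(d['K']),np.array(d['D']))[0,0]
    u,v=map(int,np.round(uv));w=d['depth'][v-2:v+3,u-2:u+3];w=np.median(w[w>0]);R=np.array(d['R'])
    return R.T@(np.array([*p,1])*w-np.array(d['t']))
def dark(d,seeds,rad=18):
    g=d['frame'].max(2);m=((g<60)*255).astype(np.uint8);n,_,st,ce=cv2.connectedComponentsWithStats(m)
    out=[]
    for s in seeds:
        k=min((k for k in range(1,n) if st[k,4]>60),key=lambda k:np.hypot(*(ce[k]-s)));out.append((ce[k],st[k]))
    return out
E
python3 - <<'E'
import pickle,numpy as np
from h import *
D=pickle.load(open('d.pkl','rb'))
for n,S in(('top',[(388,177),(434,194),(417,242),(369,224)]),('side',[(333,247),(395,243),(407,292),(338,296)])):
    d=D[n];P=[]
    for c,st in dark(d,S):
        P.append(ray(d,c,.122));print(n,c.round(1),st,P[-1].round(4),zat(d,c).round(4))
    print(np.mean(P,0),[np.hypot(*(p-np.mean(P,0))[:2]).round(4) for p in P])
print('rail',zat(D['top'],(250,291)),'cover',zat(D['top'],(402,190)))
E
```

```text
top [387.7 177. ] [378 167  21  21 290] [ 0.5694 -0.0879  0.122 ] [ 0.5688 -0.0871  0.1275]
top [434.9 195.8] [425 187  21  20 307] [ 0.5344 -0.1799  0.122 ] [ 0.5339 -0.1784  0.1277]
top [416.7 243. ] [406 234  22  20 293] [ 0.4428 -0.1449  0.122 ] [ 0.443  -0.144   0.1263]
top [369.3 223.9] [359 215  21  20 281] [ 0.4782 -0.0531  0.122 ] [ 0.4782 -0.0528  0.1243]
[ 0.50622241 -0.11644802  0.122     ] [np.float64(0.0694), np.float64(0.0694), np.float64(0.0695), np.float64(0.0693)]
side [332.7 248.1] [321 237  25  25 469] [ 0.4735 -0.0643  0.122 ] [ 0.4727 -0.0658  0.1239]
side [394.3 244.3] [383 233  25  26 482] [ 0.5654 -0.0969  0.122 ] [ 0.5629 -0.1002  0.1263]
side [405.8 293. ] [394 280  27  28 573] [ 0.531 -0.187  0.122] [ 0.5282 -0.1902  0.1273]
side [338.4 297.1] [325 284  28  29 587] [ 0.44   -0.1533  0.122 ] [ 0.4383 -0.1564  0.1265]
[ 0.50247043 -0.12537126  0.122     ] [np.float64(0.0676), np.float64(0.0691), np.float64(0.0679), np.float64(0.0685)]
rail [0.32715137 0.19611345 0.00332039] cover [ 0.54687454 -0.12011903  0.09754939]
```

{"fn": "step_arm", "kwargs": {"delta_pos": [[-30,-26,0],[-70,-62,0],[-110,-97,0],[-150,-133,0],[-190,-168,0],[-230,-204,0],[-270,-239,0],[-310,-275,0],[-350,-310,0],[-390,-345,0]], "twist": [0,0,0,0,0,0,0,0,0,0], "hand": [1,1,1,1,1,1,1,1,1,1]}}

```text
time: 1.35
tool_pos: [0.4822, 0.1116, 0.2057]
tcp_rot: [-0.0, 0.215, 0.977, -0.0]
force: [-0.1, 1.1, -1.1]
finger_gap: 0.012
gripper_force: 0.0
```

{"fn": "step_arm", "kwargs": {"delta_pos": [[-40,-35,0],[-80,-70,0],[-120,-106,0],[-145,-130,0],[-160,-143,0],[-164,-145,0],[-164,-145,0],[-164,-145,0],[-164,-145,0],[-164,-145,0]], "twist": [0,0,0,0,0,0,0,0,0,0], "hand": [1,1,1,1,1,1,1,1,1,1]}}

```text
time: 2.6
tool_pos: [0.57, -0.0865, 0.2059]
tcp_rot: [0.0, 0.214, 0.977, 0.0]
force: [0.0, -1.0, 0.7]
finger_gap: 0.003
gripper_force: 0.0
```

```bash
python3 - <<'E'
from workcell import r
import cv2
s=r.sense();print(s['time'],s['tool_pos'],s['tcp_rot'],s['q'],s['force'],s['finger_gap'])
for n in("wrist",):
    d=r.snapshot(n);cv2.imwrite('pics/w1.png',d['frame'][:,:,::-1]);print(d['R'],d['t'])
    import pickle;pickle.dump(d,open('w.pkl','wb'))
E
```

```text
2.6 [ 0.56995266 -0.08646909  0.20594715] [5.41089027e-05 2.14238652e-01 9.76781343e-01 6.45063645e-05] [ 0.17169732  0.33857349 -0.08418183  1.75036781  0.03199844  1.05385787
  1.21543062] [ 0.04878991 -0.97539784  0.74733695] 0.0032954227756234987
[[ 4.19118916e-01  9.07931156e-01  5.91784725e-04]
 [ 8.80437579e-01 -4.06586352e-01  2.43961489e-01]
 [ 2.21740848e-01 -1.01727845e-01 -9.69784740e-01]] [-0.15981205 -0.56773462  0.25297436]
```

View pics/w1.png

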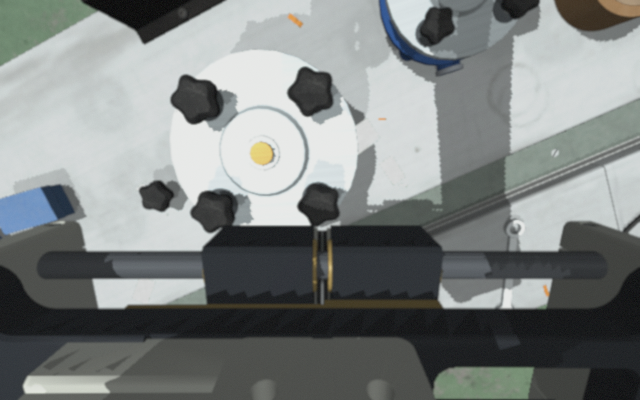

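The wrist view shows the knobs at about (195,99), (311,91), (213,210) and (320,203). The shut fingers at (322,265) are lined up with the last one. I'll check these against the ray casts.

```bash
python3 - <<'E'
import pickle
from h import *
d=pickle.load(open('w.pkl','rb'))
for c,st in dark(d,[(195,99),(311,91),(213,210),(320,203)]): print(c.round(1),st,ray(d,c,.122).round(4),zat(d,c).round(4))
E
```

```text
[203.3 101.3] [172  76  51  47 747] [ 0.4485 -0.1414  0.122 ] [ 0.4496 -0.14    0.1265]
[311.2  92.7] [ 289   68   43   47 1038] [ 0.4805 -0.0557  0.122 ] [ 0.4808 -0.0557  0.1248]
[161.9 194. ] [141 181  33  30 328] [ 0.5021 -0.2163  0.122 ] [ 0.4991 -0.2714  0.0296]
[320.1 259.9] [316 232  11  73 368] [ 0.6217 -0.1129  0.122 ] [ 0.5427 -0.0753  0.3084]
```

{"fn": "step_arm", "kwargs": {"delta_pos": [[0,0,30],[0,0,55],[0,0,68],[0,0,76],[0,0,82],[0,0,87],[0,0,91],[0,0,94],[0,0,94],[0,0,94]], "twist": [0,0,0,0,0,0,0,0,0,0], "hand": [1,1,1,1,1,1,1,1,1,1]}}

```text
time: 3.9
tool_pos: [0.5702, -0.0871, 0.112]
tcp_rot: [0.0, 0.215, 0.977, 0.0]
force: [0.5, -0.4, -0.3]
finger_gap: 0.005
gripper_force: 0.0
```

{"fn": "step_arm", "kwargs": {"delta_pos": [[0,0,-25],[0,0,-45],[10,-12,-50],[35,-40,-50],[60,-69,-50],[82,-94,-50],[91,-104,-50],[91,-104,-50],[91,-104,-35],[91,-104,-25]], "twist": [0,0,0,0,0,0,0,0,0,0], "hand": [1,1,1,1,1,1,1,1,1,1]}}

```text
time: 5.15
tool_pos: [0.4442, -0.1425, 0.1354]
tcp_rot: [-0.0, 0.214, 0.977, 0.0]
force: [0.1, 0.4, 0.2]
finger_gap: 0.001
gripper_force: 0.0
```

```bash
python3 - <<'E'
from workcell import r
from h import *
import cv2
s=r.sense();print(s['time'],s['tool_pos'],s['force'])
d=r.snapshot('top');print([zat(d,c).round(4) for c in [(388,177),(434,195),(369,224)]])
w=cv2.hconcat([r.snapshot('side')['frame'][180:380,230:480],d['frame'][130:330,280:530]])
cv2.imwrite('pics/s2.png',w[:,:,::-1])
E
```

```text
5.15 [ 0.4441872  -0.14248834  0.13542205] [0.05375597 0.37334755 0.22241981]
[array([ 0.5689, -0.0878,  0.127 ]), array([ 0.5355, -0.1768,  0.1275]), array([ 0.478 , -0.0524,  0.1233])]
```

View pics/s2.png

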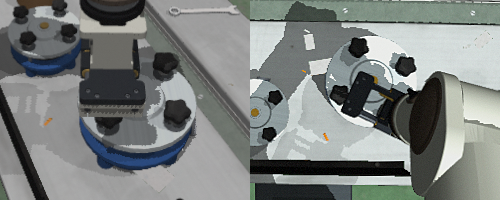

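The knob A height is still about 127 mm, so the first push missed. I'll find where the fingertips really are relative to the TCP.

```bash
python3 - <<'E'
import pickle
from workcell import r
from h import *
def proj(d,X): return cv2.projectPoints(np.array([X],float),cv2.Rodrigues(np.array(d['R']))[0],np.array(d['t']),np.array(d['K']),np.array(d['D']))[0].ravel().round(1)
w=pickle.load(open('w.pkl','rb'))
print('tcp in wrist',proj(w,[.57,-.0865,.206]),'P1 top',proj(w,[.569,-.0878,.127]),'P3',proj(w,[.443,-.1445,.126]))
for uv in [(322,240),(322,265),(322,295)]: print(uv,zat(w,uv))
s=r.sense();p=s['tool_pos']
d=r.snapshot('side');print('side tcp',proj(d,p))
n=r.snapshot('wrist');print('wrist P3',proj(n,[.443,-.1445,.126]))
t=r.snapshot('top');print('top tcp',proj(t,p),proj(t,p+np.array([0,0,.066])))
a=cv2.resize(d['frame'][200:340,270:470],None,fx=2,fy=2)
b=cv2.resize(t['frame'][150:290,320:520],None,fx=2,fy=2)
c=cv2.resize(n['frame'],(400,280))
cv2.imwrite('pics/s3.png',cv2.vconcat([cv2.hconcat([a,b]),cv2.hconcat([c,c])])[:,:,::-1])
E
```

```text
tcp in wrist [322.9 233.2] P1 top [320.8 202.6] P3 [194.7  96.1]
(322, 240) [ 0.56143429 -0.08321597  0.24134067]
(322, 265) [ 0.54410266 -0.07530229  0.30897194]
(322, 295) [ 0.57339941 -0.08877503  0.27163266]
side tcp [337.2 285.2]
wrist P3 [320.1 228.9]
top tcp [416.8 243.1] [424.8 244.5]
```

View pics/s3.png

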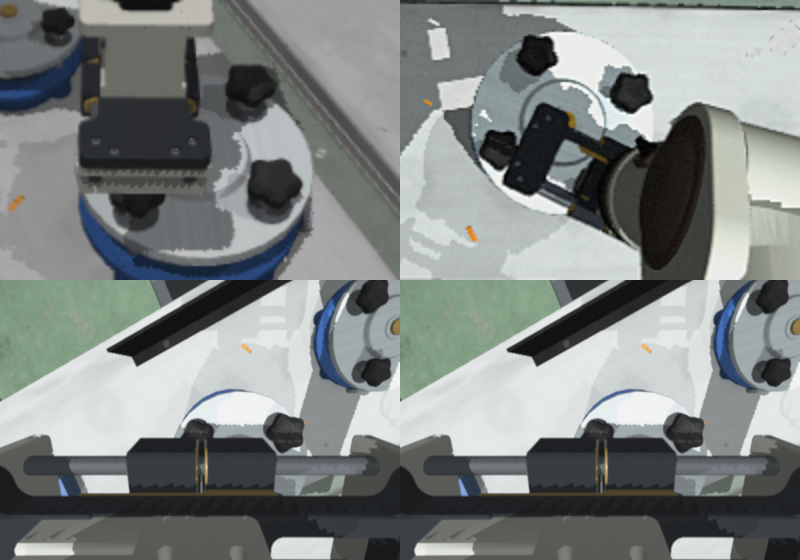

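```bash
python3 - <<'E'
import pickle
from workcell import r
from h import *
w=pickle.load(open('w.pkl','rb'))
p0=np.array([.57,-.0865,.206]);T=np.array([[-.908,.4194,0],[.4194,.908,0],[0,0,-1]])
print('w1, tool coords mm')
for v in range(216,306,6): print(v,[(T@(zat(w,(u,v))-p0)*1000).round(0).tolist() for u in (314,322,330)])
s=r.sense();p=s['tool_pos']
for n in('side','top'):
    d=r.snapshot(n);H=[]
    us,vs=np.meshgrid(range(270,480),range(150,330));us=us.ravel();vs=vs.ravel();z=d['depth'][vs,us]
    q=cv2.undistortPoints(np.c_[us,vs].astype(float)[:,None],np.array(d['K']),np.array(d['D']))[:,0]
    X=(np.c_[q,np.ones(len(q))]*z[:,None]-d['t'])@np.array(d['R'])
    L=(X-p)@T.T*1000
    for lo in range(-140,10,10):
        k=(z>0)&(L[:,2]>=lo)&(L[:,2]<lo+10)&(np.hypot(L[:,0],L[:,1])<110)
        if k.sum()>5: print(n,lo,k.sum(),L[k].min(0).round(),L[k].max(0).round(),np.median(L[k],0).round())
E
```

```text
w1, tool coords mm
216 [[-12.0, -8.0, 79.0], [-12.0, -0.0, 79.0], [-12.0, 7.0, 79.0]]
222 [[-18.0, -8.0, 79.0], [-19.0, -0.0, 83.0], [-59.0, 11.0, 207.0]]
228 [[12.0, -5.0, -24.0], [-68.0, -0.0, 207.0], [35.0, 2.0, -93.0]]
234 [[11.0, -5.0, -32.0], [9.0, -1.0, -27.0], [35.0, 2.0, -95.0]]
240 [[34.0, -3.0, -99.0], [9.0, -1.0, -35.0], [35.0, 2.0, -100.0]]
246 [[34.0, -3.0, -102.0], [9.0, -1.0, -44.0], [34.0, 1.0, -103.0]]
252 [[33.0, -3.0, -104.0], [31.0, -1.0, -100.0], [33.0, 1.0, -105.0]]
258 [[31.0, -3.0, -105.0], [30.0, -1.0, -102.0], [32.0, 1.0, -106.0]]
264 [[30.0, -3.0, -106.0], [28.0, -1.0, -103.0], [30.0, 1.0, -106.0]]
270 [[29.0, -3.0, -107.0], [27.0, -1.0, -104.0], [29.0, 1.0, -107.0]]
276 [[27.0, -3.0, -106.0], [25.0, -1.0, -103.0], [27.0, 1.0, -107.0]]
282 [[25.0, -3.0, -107.0], [2.0, -1.0, -66.0], [25.0, 1.0, -107.0]]
288 [[23.0, -3.0, -105.0], [-1.0, -1.0, -66.0], [23.0, 1.0, -107.0]]
294 [[11.0, -3.0, -90.0], [-4.0, -1.0, -66.0], [18.0, 2.0, -100.0]]
300 [[9.0, -3.0, -90.0], [-6.0, -1.0, -66.0], [22.0, 1.0, -110.0]]
side -140 406 [ -34.  -94. -140.] [  35.  -15. -130.] 
[... 220 characters left out ...]
.] [  24.  -27. -108.]
side -100 382 [ -36.  -88. -100.] [ 37. -28. -90.] [  1. -86. -95.]
side -90 110 [-35. -87. -90.] [ 37. -29. -86.] [  3. -86. -89.]
side 0 250 [-110.  -20.    6.] [10. 17. 10.] [-96.   0.   9.]
top -140 55 [ -34.   17. -139.] [  35.   94. -130.] [   8.   77. -130.]
top -130 1092 [ -36.   17. -130.] [  38.   95. -120.] [   3.   75. -128.]
top -120 137 [ -35.    3. -120.] [  38.   95. -110.] [  -4.   27. -111.]
top -110 346 [ -35.  -14. -110.] [  38.   62. -100.] [  17.   28. -108.]
top -100 34 [ -35.   -2. -100.] [ 38.  59. -90.] [ -0.  31. -95.]
top -90 17 [-10.  30. -90.] [ 16.  31. -81.] [  4.  31. -86.]
top 0 142 [-109.  -13.    4.] [ 15. 103.  10.] [-97.   4.   9.]
```

The wrist depth shows the visible finger ending about 22 mm behind the nominal TCP. That would explain the miss. I'll go down slowly and watch the force.

{"fn": "step_arm", "kwargs": {"delta_pos": [[0,0,10],[0,0,18],[0,0,22],[0,0,24],[0,0,26],[0,0,28],[0,0,30],[0,0,32],[0,0,34],[0,0,36]], "twist": [0,0,0,0,0,0,0,0,0,0], "hand": [1,1,1,1,1,1,1,1,1,1]}}

```text
time: 6.75
tool_pos: [0.4441, -0.1434, 0.1015]
tcp_rot: [0.0, 0.215, 0.977, -0.0]
force: [-2.6, 0.5, 8.4]
finger_gap: 0.006
gripper_force: 4.4
```

Contact, with the knob moving at TCP z of about 0.10. So the tips are about 22 mm short of the nominal TCP.

{"fn": "step_arm", "kwargs": {"delta_pos": [[0,0,3],[0,0,6],[0,0,9],[0,0,10],[0,0,10],[0,0,-10],[0,0,-40],[-20,23,-45],[-60,69,-45],[-91,104,-45]], "twist": [0,0,0,0,0,0,0,0,0,0], "hand": [1,1,1,1,1,1,1,1,1,1]}}

```text
time: 8.0
tool_pos: [0.5722, -0.086, 0.1463]
tcp_rot: [0.001, 0.215, 0.977, 0.0]
force: [-0.4, -0.8, 0.4]
finger_gap: 0.003
gripper_force: 0.0
```

```bash
cat > look.py <<'E'
from workcell import r
from h import *
s=r.sense();print(s['time'],s['tool_pos'].round(4),s['force'].round(1))
P=dict(P1=(.569,-.0875),P2=(.534,-.179),P3=(.443,-.1445),P4=(.478,-.053))
# heights seen by each camera: median of points within 12 mm of each knob axis
for n in('top','side','wrist'):
    d=r.snapshot(n);z=d['depth'];vs,us=np.nonzero(z)
    q=cv2.undistortPoints(np.c_[us,vs].astype(float)[:,None],np.array(d['K']),np.array(d['D']))[:,0]
    X=(np.c_[q,np.ones(len(q))]*z[vs,us][:,None]-d['t'])@np.array(d['R'])
    o=[]
    for k,p in P.items():
        m=(np.hypot(X[:,0]-p[0],X[:,1]-p[1])<.008)
        o.append((k,int(m.sum()),float(np.median(X[m,2]).round(4)) if m.sum()>5 else None))
    print(n,o)
E
python3 look.py
```

```text
8.0 [ 0.5722 -0.086   0.1463] [-0.4 -0.8  0.4]
top [('P1', 145, 0.5732), ('P2', 0, None), ('P3', 0, None), ('P4', 547, 0.6418)]
side [('P1', 89, 0.1278), ('P2', 109, 0.1279), ('P3', 78, 0.1111), ('P4', 76, 0.1249)]
wrist [('P1', 643, 0.1285), ('P2', 502, 0.128), ('P3', 487, 0.1111), ('P4', 550, 0.1248)]
```

{"fn": "step_arm", "kwargs": {"delta_pos": [[0,0,20],[0,0,38],[0,0,43],[0,0,47],[0,0,51],[0,0,54],[0,0,56],[0,0,56],[0,0,30],[0,0,0]], "twist": [0,0,0,0,0,0,0,0,0,0], "hand": [1,1,1,1,1,1,1,1,1,1]}}

```text
time: 9.4
tool_pos: [0.5684, -0.0876, 0.1456]
tcp_rot: [-0.001, 0.215, 0.977, -0.0]
force: [0.7, 0.1, -0.3]
finger_gap: 0.005
gripper_force: 0.0
```

{"fn": "step_arm", "kwargs": {"delta_pos": [[-2,-20,0],[-4,-60,0],[-6,-90,0],[-7,-97,0],[-7,-97,0],[-7,-97,0],[-7,-97,15],[-7,-97,30],[-7,-97,36],[-7,-97,36]], "twist": [0,0,0,0,0,0,0,0,0,0], "hand": [1,1,1,1,1,1,1,1,1,1]}}

```text
time: 10.65
tool_pos: [0.5352, -0.1777, 0.1089]
tcp_rot: [-0.001, 0.215, 0.977, 0.0]
force: [-0.1, -0.6, -0.4]
finger_gap: 0.004
gripper_force: 0.0
```

```bash
python3 look.py
```

```text
10.65 [ 0.5352 -0.1777  0.1089] [-0.1 -0.6 -0.4]
top [('P1', 91, 0.111), ('P2', 112, 0.5507), ('P3', 450, 0.6336), ('P4', 57, 0.1244)]
side [('P1', 1, None), ('P2', 45, 0.0821), ('P3', 77, 0.1115), ('P4', 106, 0.1243)]
wrist [('P1', 481, 0.11), ('P2', 472, 0.1752), ('P3', 713, 0.1111), ('P4', 886, 0.1248)]
```

{"fn": "step_arm", "kwargs": {"delta_pos": [[0,0,5],[0,0,9],[0,0,13],[0,0,16],[0,0,19],[0,0,19],[0,0,19],[0,0,0],[0,0,-25],[0,0,-36]], "twist": [0,0,0,0,0,0,0,0,0,0], "hand": [1,1,1,1,1,1,1,1,1,1]}}

```text
time: 12.05
tool_pos: [0.5363, -0.1783, 0.1469]
tcp_rot: [0.001, 0.215, 0.977, -0.0]
force: [-0.4, 0.0, 0.8]
finger_gap: 0.004
gripper_force: 0.0
```

{"fn": "step_arm", "kwargs": {"delta_pos": [[15,13,0],[45,39,0],[75,65,0],[97,84,0],[104,91,0],[104,91,0],[104,91,0],[104,91,20],[104,91,36],[104,91,36]], "twist": [0,0,0,0,0,0,0,0,0,0], "hand": [1,1,1,1,1,1,1,1,1,1]}}

```text
time: 13.3
tool_pos: [0.4782, -0.0524, 0.1083]
tcp_rot: [-0.002, 0.215, 0.977, -0.0]
force: [0.6, 0.5, 0.4]
finger_gap: 0.005
gripper_force: 0.0
```

{"fn": "step_arm", "kwargs": {"delta_pos": [[0,0,5],[0,0,9],[0,0,13],[0,0,16],[0,0,19],[0,0,19],[0,0,19],[0,0,0],[0,0,-25],[0,0,-36]], "twist": [0,0,0,0,0,0,0,0,0,0], "hand": [1,1,1,1,1,1,1,1,1,1]}}

```text
time: 14.55
tool_pos: [0.4803, -0.0518, 0.147]
tcp_rot: [0.001, 0.215, 0.977, 0.0]
force: [0.3, -0.0, 0.6]
finger_gap: 0.003
gripper_force: 0.0
```

{"fn": "step_arm", "kwargs": {"delta_pos": [[-25,2,0],[-60,4,0],[-88,6,0],[-97,6,0],[-97,6,0],[-97,6,0],[-97,6,0],[-97,6,0],[-97,6,0],[-97,6,0]], "twist": [0,0,0,0,0,0,0,0,0,0], "hand": [1,1,1,1,1,1,1,1,1,1]}}

```text
time: 15.8
tool_pos: [0.57, -0.087, 0.1459]
tcp_rot: [0.0, 0.215, 0.977, 0.0]
force: [-0.8, -0.2, -0.2]
finger_gap: 0.002
gripper_force: 0.0
```

```bash
python3 look.py
```

```text
15.8 [ 0.57   -0.087   0.1459] [-0.8 -0.2 -0.2]
top [('P1', 155, 0.5715), ('P2', 0, None), ('P3', 0, None), ('P4', 553, 0.6397)]
side [('P1', 67, 0.1101), ('P2', 174, 0.2595), ('P3', 78, 0.1113), ('P4', 57, 0.1116)]
wrist [('P1', 607, 0.1109), ('P2', 338, 0.1111), ('P3', 483, 0.1112), ('P4', 472, 0.1112)]
```

All four are half-way. Now the second round.

{"fn": "step_arm", "kwargs": {"delta_pos": [[0,0,25],[0,0,50],[0,0,57],[0,0,62],[0,0,66],[0,0,70],[0,0,72],[0,0,72],[0,0,50],[0,0,0]], "twist": [0,0,0,0,0,0,0,0,0,0], "hand": [1,1,1,1,1,1,1,1,1,1]}}

```text
time: 17.2
tool_pos: [0.568, -0.0868, 0.1448]
tcp_rot: [-0.003, 0.215, 0.977, -0.0]
force: [1.1, -0.5, -0.2]
finger_gap: 0.007
gripper_force: 0.0
```

{"fn": "step_arm", "kwargs": {"delta_pos": [[10,-12,0],[35,-40,0],[60,-69,0],[82,-94,0],[91,-104,0],[91,-104,0],[91,-104,0],[91,-104,0],[91,-104,20],[91,-104,45]], "twist": [0,0,0,0,0,0,0,0,0,0], "hand": [1,1,1,1,1,1,1,1,1,1]}}

```text
time: 18.45
tool_pos: [0.4453, -0.143, 0.1007]
tcp_rot: [0.001, 0.214, 0.977, 0.0]
force: [-0.5, -0.5, 0.3]
finger_gap: 0.005
gripper_force: 0.0
```

{"fn": "step_arm", "kwargs": {"delta_pos": [[0,0,10],[0,0,14],[0,0,18],[0,0,22],[0,0,25],[0,0,27],[0,0,27],[0,0,10],[0,0,-20],[0,0,-45]], "twist": [0,0,0,0,0,0,0,0,0,0], "hand": [1,1,1,1,1,1,1,1,1,1]}}

```text
time: 19.7
tool_pos: [0.4446, -0.1431, 0.1471]
tcp_rot: [0.0, 0.214, 0.977, 0.0]
force: [0.1, 0.3, -0.7]
finger_gap: 0.004
gripper_force: 0.0
```

{"fn": "step_arm", "kwargs": {"delta_pos": [[-25,2,0],[-60,4,0],[-88,6,0],[-97,6,0],[-97,6,0],[-97,6,0],[-97,6,0],[-97,6,0],[-97,6,0],[-97,6,0]], "twist": [0,0,0,0,0,0,0,0,0,0], "hand": [1,1,1,1,1,1,1,1,1,1]}}

```text
time: 20.95
tool_pos: [0.5343, -0.1786, 0.1459]
tcp_rot: [0.0, 0.215, 0.977, -0.0]
force: [-0.4, -0.4, -0.4]
finger_gap: 0.002
gripper_force: 0.0
```

```bash
python3 look.py
```

```text
20.95 [ 0.5343 -0.1786  0.1459] [-0.4 -0.4 -0.4]
top [('P1', 88, 0.0956), ('P2', 147, 0.5712), ('P3', 512, 0.6547), ('P4', 53, 0.1105)]
side [('P1', 59, 0.0942), ('P2', 128, 0.1101), ('P3', 80, 0.0941), ('P4', 108, 0.0961)]
wrist [('P1', 304, 0.0944), ('P2', 657, 0.1119), ('P3', 402, 0.094), ('P4', 483, 0.1112)]
```

{"fn": "step_arm", "kwargs": {"delta_pos": [[0,0,25],[0,0,50],[0,0,57],[0,0,62],[0,0,66],[0,0,70],[0,0,72],[0,0,72],[0,0,50],[0,0,0]], "twist": [0,0,0,0,0,0,0,0,0,0], "hand": [1,1,1,1,1,1,1,1,1,1]}}

```text
time: 22.35
tool_pos: [0.5324, -0.1779, 0.1448]
tcp_rot: [-0.003, 0.215, 0.977, 0.0]
force: [0.6, -0.8, 0.7]
finger_gap: 0.006
gripper_force: 0.0
```

{"fn": "step_arm", "kwargs": {"delta_pos": [[15,13,0],[45,39,0],[75,65,0],[97,84,0],[104,91,0],[104,91,0],[104,91,0],[104,91,0],[104,91,20],[104,91,45]], "twist": [0,0,0,0,0,0,0,0,0,0], "hand": [1,1,1,1,1,1,1,1,1,1]}}

```text
time: 23.6
tool_pos: [0.4791, -0.0532, 0.1008]
tcp_rot: [0.001, 0.215, 0.977, 0.0]
force: [-0.1, -0.6, -0.5]
finger_gap: 0.003
gripper_force: 0.0
```

{"fn": "step_arm", "kwargs": {"delta_pos": [[0,0,10],[0,0,14],[0,0,18],[0,0,22],[0,0,25],[0,0,27],[0,0,27],[0,0,10],[0,0,-20],[0,0,-50]], "twist": [0,0,0,0,0,0,0,0,0,0], "hand": [1,1,1,1,1,1,1,1,1,1]}}

```text
time: 24.85
tool_pos: [0.4784, -0.0526, 0.1521]
tcp_rot: [0.0, 0.215, 0.977, 0.0]
force: [0.3, -0.1, 0.3]
finger_gap: 0.005
gripper_force: 0.0
```

{"fn": "step_arm", "kwargs": {"delta_pos": [[-25,2,-20],[-60,4,-50],[-88,6,-60],[-97,6,-60],[-97,6,-60],[-97,6,-60],[-97,6,-60],[-97,6,-60],[-97,6,-60],[-97,6,-60]], "twist": [0,0,0,0,0,0,0,0,0,0], "hand": [1,1,1,1,1,1,1,1,1,1]}}

```text
time: 26.1
tool_pos: [0.5686, -0.0875, 0.2108]
tcp_rot: [0.0, 0.215, 0.977, 0.0]
force: [-0.4, 0.1, 0.1]
finger_gap: 0.008
gripper_force: 0.0
```

```bash
python3 look.py
```

```text
26.1 [ 0.5686 -0.0875  0.2108] [-0.4  0.1  0.1]
top [('P1', 358, 0.6358), ('P2', 0, None), ('P3', 52, 0.0938), ('P4', 747, 0.684)]
side [('P1', 64, 0.0942), ('P2', 231, 0.3267), ('P3', 77, 0.094), ('P4', 55, 0.0944)]
wrist [('P1', 475, 0.2762), ('P2', 183, 0.0941), ('P3', 240, 0.094), ('P4', 235, 0.094)]
```

All four knobs are home at 94 mm.

```bash
python3 -c "
from workcell import r
print(r.sign_off())"
```

```text
the job is handed in; nothing more can be done
None
```

The cover is seated and the job handed in at about 26 s: all four knobs read about 94 mm (home) after two rounds in star order, each opposite pair in turn; the first push fell short without touching the knob because the fingertips end about 22 mm short of the stated TCP, so I corrected for that.

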